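# Lay taped cartons down on the packing board and roll their seams

### The job

Clear the packing board of the small pots left on it, standing them upright on the table beside it, and tip each taped carton in front of it over onto the board - they are too wide to pick up, so push high up while the board's edge stops the foot - until it lies flat and well on the board with its taped seam on top. Take the seam roller and press the tape down, cartons from left to right: run the wheel slowly along each seam from its near end to its far end, pressing lightly. Leave the roller lying in its tray and the cartons lying on the board, without disturbing the pink spray can and the grey tape roll that stand nearby.

Things in the scene. Friction and masses are not known exactly. Their poses are not given: they have to be found in the camera images.
- board: plywood packing board screwed to the table, 220 x 400 x 12 mm (x, y, z); origin at the centre of its underside; +x points away from the robot, so its front edge (the stop, 12 mm high) is the face x = -110 mm and faces the robot. The table along the rear half of its right side (-y) is free for 120 mm
- carton_left: closed rigid brown carton, 90 x 90 x 160 mm, 0.35 to 0.7 kg, leftmost (+y) (may be absent), standing 0 to 20 mm in front of the board. Origin: centre of the end it stands on; z along its length; the taped seam runs along z down the face x = -45 mm, which looks at the robot. Tipped onto the board, that face is on top, 102 mm above the table, x points down, and the foot end is the near end
- carton_left_near (a point): point on the surface of the left carton's taped seam, 30 mm from the foot end (the end nearer the robot once it lies)
- carton_left_mid (a point): point on the surface of the left carton's taped seam, in the middle of the seam
- carton_left_far (a point): point on the surface of the left carton's taped seam, 22 mm from the other end (the far end once it lies)
- carton_middle: closed rigid brown carton, 90 x 90 x 160 mm, 0.35 to 0.7 kg, in the middle (may be absent), standing 0 to 20 mm in front of the board. Origin: centre of the end it stands on; z along its length; the taped seam runs along z down the face x = -45 mm, which looks at the robot. Tipped onto the board, that face is on top, 102 mm above the table, x points down, and the foot end is the near end
- carton_middle_near (a point): point on the surface of the middle carton's taped seam, 30 mm from the foot end (the end nearer the robot once it lies)
- carton_middle_mid (a point): point on the surface of the middle carton's taped seam, in the middle of the seam
- carton_middle_far (a point): point on the surface of the middle carton's taped seam, 22 mm from the other end (the far end once it lies)
- carton_right: closed rigid brown carton, 90 x 90 x 160 mm, 0.35 to 0.7 kg, rightmost (-y) (may be absent), standing 0 to 20 mm in front of the board. Origin: centre of the end it stands on; z along its length; the taped seam runs along z down the face x = -45 mm, which looks at the robot. Tipped onto the board, that face is on top, 102 mm above the table, x points down, and the foot end is the near end
- carton_right_near (a point): point on the surface of the right carton's taped seam, 30 mm from the foot end (the end nearer the robot once it lies)
- carton_right_mid (a point): point on the surface of the right carton's taped seam, in the middle of the seam
- carton_right_far (a point): point on the surface of the right carton's taped seam, 22 mm from the other end (the far end once it lies)
- tray: grey open tool tray fixed to the table, 230 x 120 mm outside, 20 mm high, walls and floor 4 mm thick; origin at the centre of its underside, x along its length
- roller: seam roller, 0.14 kg, lying in the tray at the start with its wheel away from the robot: red handle 100 mm long, 22 mm wide (y), 26 mm high (z), with a rubber wheel on a steel fork; origin on the handle's axis (handle from x = -55 to +45 mm), x toward the wheel, z up; lying level its origin is 13 mm above what it lies on; 166 mm long overall
- roller_wheel: rubber wheel of the seam roller, 32 mm diameter, 32 mm wide, turning freely about the roller's y axis; origin at its centre, which is 95 mm ahead of the roller's origin in x and 3 mm up in z
- fixative_can: tall pink spray can with purple cap, 58 mm diameter, 217 mm tall, standing to the left of the board; origin at the centre of its base; leave it alone
- pot_blue: small closed white pot with a grey lid dabbed with blue, 52 mm diameter, 52 mm high, standing on the board at the start (may be absent); origin at the centre of its base
- pot_plain: small closed plain white pot, 58 mm diameter, 52 mm high, standing on the board at the start (may be absent); origin at the centre of its base
- tape_duct: grey roll of tape, 103 mm diameter, 48 mm high, near the front left of the board; origin at the centre of its base; leave it alone

How it is judged:
On the way, in this order (a step that is already met when the one before it is completed fails the run):
1. the roller's wheel is pressed on the near end of the left carton's taped seam, moving slowly, while that carton lies flat with the seam up (horizontal distance between roller_wheel and carton_left_near below 0.014 m and contact force between roller_wheel and carton_left above 0.5 N and angle between carton_left's own x axis and vertical above 3 rad), for 0.3 s.
2. the roller's wheel is pressed on the middle of the left carton's taped seam, moving slowly, while that carton lies flat with the seam up (horizontal distance between roller_wheel and carton_left_mid below 0.014 m and contact force between roller_wheel and carton_left above 0.5 N and angle between carton_left's own x axis and vertical above 3 rad), for 0.3 s.
3. the roller's wheel is pressed on the far end of the left carton's taped seam, moving slowly, while that carton lies flat with the seam up (horizontal distance between roller_wheel and carton_left_far below 0.014 m and contact force between roller_wheel and carton_left above 0.5 N and angle between carton_left's own x axis and vertical above 3 rad), for 0.3 s.
4. the roller's wheel is pressed on the near end of the middle carton's taped seam, moving slowly, while that carton lies flat with the seam up (horizontal distance between roller_wheel and carton_middle_near below 0.014 m and contact force between roller_wheel and carton_middle above 0.5 N and angle between carton_middle's own x axis and vertical above 3 rad), for 0.3 s.
5. the roller's wheel is pressed on the middle of the middle carton's taped seam, moving slowly, while that carton lies flat with the seam up (horizontal distance between roller_wheel and carton_middle_mid below 0.014 m and contact force between roller_wheel and carton_middle above 0.5 N and angle between carton_middle's own x axis and vertical above 3 rad), for 0.3 s.
6. the roller's wheel is pressed on the far end of the middle carton's taped seam, moving slowly, while that carton lies flat with the seam up (horizontal distance between roller_wheel and carton_middle_far below 0.014 m and contact force between roller_wheel and carton_middle above 0.5 N and angle between carton_middle's own x axis and vertical above 3 rad), for 0.3 s.
7. the roller's wheel is pressed on the near end of the right carton's taped seam, moving slowly, while that carton lies flat with the seam up (horizontal distance between roller_wheel and carton_right_near below 0.014 m and contact force between roller_wheel and carton_right above 0.5 N and angle between carton_right's own x axis and vertical above 3 rad), for 0.3 s.
8. the roller's wheel is pressed on the middle of the right carton's taped seam, moving slowly, while that carton lies flat with the seam up (horizontal distance between roller_wheel and carton_right_mid below 0.014 m and contact force between roller_wheel and carton_right above 0.5 N and angle between carton_right's own x axis and vertical above 3 rad), for 0.3 s.
9. the roller's wheel is pressed on the far end of the right carton's taped seam, moving slowly, while that carton lies flat with the seam up (horizontal distance between roller_wheel and carton_right_far below 0.014 m and contact force between roller_wheel and carton_right above 0.5 N and angle between carton_right's own x axis and vertical above 3 rad), for 0.3 s.
At the end, for the whole second after the job is handed in: Every pot that is present stands upright on the table off the board, at rest; every carton that is present lies flat (within 5 degrees) on the board, seam up, the middle of its seam above the board, at rest; the roller lies at rest inside the tray, handle and wheel down in it (angle between each of carton_left, carton_middle, carton_right's own x axis and vertical above 3.05 rad and z of carton_left_mid in the frame of board between 0.097 and 0.107 m and x of carton_left_mid in the frame of board between -0.11 and 0.11 m and y of carton_left_mid in the frame of board between -0.2 and 0.2 m and linear speed of each of carton_left, carton_middle, carton_right, roller, pot_blue, pot_plain below 0.02 m/s and z of carton_middle_mid in the frame of board between 0.097 and 0.107 m and x of carton_middle_mid in the frame of board between -0.11 and 0.11 m and y of carton_middle_mid in the frame of board between -0.2 and 0.2 m and z of carton_right_mid in the frame of board between 0.097 and 0.107 m and x of carton_right_mid in the frame of board between -0.11 and 0.11 m and y of carton_right_mid in the frame of board between -0.2 and 0.2 m and z of each of roller, roller_wheel in the frame of tray below 0.028 m and x of roller in the frame of tray between -0.115 and 0.115 m and y of roller in the frame of tray between -0.06 and 0.06 m and x of roller_wheel in the frame of tray between -0.115 and 0.115 m and y of roller_wheel in the frame of tray between -0.06 and 0.06 m and height (world z) of pot_blue between -0.01 and 0.006 m and angle between each of pot_blue, pot_plain's own z axis and vertical below 0.1 rad and height (world z) of pot_plain between -0.01 and 0.006 m); the robot touches nothing.
It fails at once if the spray can or the grey tape roll was moved by more than 40 mm or knocked over (distance of any of fixative_can, tape_duct from where it was at the start of the episode above 0.04 m or angle between any of fixative_can, tape_duct's own z axis and vertical above 0.6 rad).
It fails at once if the wheel was pressed on a carton with more than 40 N (contact force between roller_wheel and carton_left above 40 N or contact force between roller_wheel and carton_middle above 40 N or contact force between roller_wheel and carton_right above 40 N).
Of carton_left, carton_middle, carton_right only 2 to 3 are there at a start; the rules pass over those that are not, and their reading is None.
Of pot_blue, pot_plain only 1 to 2 are there at a start; the rules pass over those that are not, and their reading is None.
At some moment in a run one of carton_left, carton_middle, carton_right may be knocked a few centimetres aside while the robot is not near it.
It also fails if it takes over 210 s, if anything falls off the work surface, if the arm or the gripper's body presses on something with over 40 N, if the wrist force passes 120 N, or if a joint passes its speed limit or range.

### The arm

A 7-joint arm with a two-finger parallel gripper is mounted at the origin on a cart in front of the work surface, level with it; the furniture and walls round the work are solid. World frame = base frame: x ahead of the robot, y to its left, z up, the work surface at z = 0. Lengths are in m, angles in rad, forces in N, time in s.
With the tool pointing down it reaches from about 0.425 to 0.825 m from the base axis. Payload 3.6 kg.
Tool frame: the origin (TCP) lies at the very end of the fingers, on their centre line; the grasp point (between the pads) lies 19 mm behind it; z points along the fingers, y is the direction in which the jaws open and shut (so a half turn about z gives the same grasp; the last joint's range is limited). The gripper opens to 93 mm and grips with 3 to 60 N. Pads are 15 mm wide; open, the fingers measure 128 mm over their backs; the gripper's body (75 mm by 188 mm) begins 65 mm behind the grasp point.
Start: joints at [1.218, 0.615, -0.013, 1.423, 0.008, 1.103, -0.04], TCP at [0.209, -0.616, 0.219] pointing down, gripper open.
Joint ranges: [-3.12, 3.12], [-0.3, 2.06], [-1.34, 1.32], [0.26, 2.42], [-1.36, 4.5], [0.01, 1.98], [-2.84, 2.84]. Speed limits (rad/s): [2.79, 2.79, 3.14, 3.14, 3.14, 3.14, 3.14].

### API

Orientations are given as a unit quaternion [x, y, z, w].
In Python, from station import manip gives the robot as it stands. Calls block until the motion is done:
- manip.reach(position, orientation): joint-space move of the TCP to a pose.
- manip.movel(position, feed=0.15, ori=None): straight line of the TCP; ori=None keeps the orientation; feed is the mean speed in m/s.
- manip.move_j(angles): joint-space move.
- manip.gripper_open() and manip.gripper_close(): open the fingers fully, or close them until they stop; the grip force is fixed at half the most.
- manip.sleep(seconds).
- manip.ik(position, orientation): joint angles nearest the present ones, or None.
- manip.grab_frame(name): name is "scene" or "top" or "wrist"; returns the picture (400x640x3 uint8, red, green, blue); there is no depth.
- manip.camera_model(name): a dict with "intrinsics" (3x3 intrinsics, pixels), "rvec" (rotation vector, rad) and "tvec" (3), from world to camera coordinates, as OpenCV has them. Camera axes: x right, y down, z forward; pixel columns grow to the right and rows downward; lengths in m; the calibration is good to about 2 mm. The wrist camera is an equidistant fisheye: a pixel r from the principal point sees the ray r / f radians off the axis. A picture is of the moment at which its call begins: read the wrist's pose just before it. camera_model takes no time and is no camera call; for the wrist camera it gives the pose at the moment of the call.
A pose or a line that the arm cannot do raises manip.Unreachable and nothing moves.
- manip.job_done(): hands the job in, once; it reports no verdict.
Trained networks look in the newest picture that a camera, given by its name, has taken for a name from the list of things; names that differ only in an ending like _2 or _b are one class to them, and where a whole thing is asked for, a point or a joint stands for the part that bears it (a point fixed in the world has none). Each returns a list of dicts, best first, with "p" (0 to 1); they miss things now and then, are a little off and sometimes report something else, mostly with a low value. They report only what shows in the picture. A call takes as long as a camera call.
- manip.find_in(target, camera): "rect" ([left, top, right, bottom] as shares, 0 to 1, of the picture: columns of its width, rows of its height, round what is visible of it).
- manip.trace(target, camera): "region" (400x640 bool, what is visible of it) and "rect" ([left, top, right, bottom] as shares, 0 to 1, of the picture: columns of its width, rows of its height, round what is visible of it).
- manip.spot_point(target, camera): "location" ([row, column] as shares, 0 to 1, of the picture: columns of its width, rows of its height: a listed point, or the origin of a listed thing).
Readings, each from a call of its own:
- manip.current_clock(): time.
- manip.current_joint_pos(): joint angles.
- manip.current_joint_velocities(): joint speeds.
- manip.current_joint_torque(): joint torques, N m.
- manip.current_eef_pos(): TCP position.
- manip.current_orientation(): TCP orientation.
- manip.current_contact_force(): force on the tool from outside, world axes, zero at the start.
- manip.current_torque(): the same for the moment, N m.
- manip.current_finger_gap(): opening from 0.0 (shut) to 1.0 (fully open).
Only numpy, scipy, OpenCV 4.12 (cv2) and the standard library are available. Lean on these libraries where they do the work, as an engineer would, in place of code of your own. Each camera call takes 0.05 s, during which the arm holds its last target. There are 200 camera calls.

## Working session

There is one attempt and no reset: what is moved stays moved. The work goes in short steps, each a Python script; the robot and the scene stay as the last script left them, time stands still between calls to the robot, and variables do not carry over. Pictures are saved under pics/ and viewed, about 12 in all and at most 16, crops included, and the job is handed in when it is done.

```bash
ls; mkdir -p pics; cat > h.py <<'E'
import numpy as np, cv2
from station import manip as m
from scipy.spatial.transform import Rotation as R
def snap(cam,fn=None):
    im=m.grab_frame(cam)
    if fn: cv2.imwrite('pics/'+fn,im[:,:,::-1])
    return im
def ray(cam,u,v,cm=None):
    cm=cm or m.camera_model(cam); K=np.array(cm['intrinsics']); Rm=cv2.Rodrigues(np.array(cm['rvec'],float))[0]; t=np.array(cm['tvec']).ravel()
    x=(u-K[0,2])/K[0,0]; y=(v-K[1,2])/K[1,1]
    if cam=='wrist':
        r=np.hypot(x,y); d=np.array([np.sin(r)*x/max(r,1e-9),np.sin(r)*y/max(r,1e-9),np.cos(r)])
    else: d=np.array([x,y,1.])
    return -Rm.T@t, Rm.T@d
def pt(cam,u,v,z,cm=None):
    o,d=ray(cam,u,v,cm); return o+d*(z-o[2])/d[2]
def proj(cam,P,cm=None):
    cm=cm or m.camera_model(cam); K=np.array(cm['intrinsics']); Rm=cv2.Rodrigues(np.array(cm['rvec'],float))[0]; t=np.array(cm['tvec']).ravel()
    c=Rm@np.array(P)+t
    if cam=='wrist':
        th=np.arctan2(np.hypot(c[0],c[1]),c[2]); n=max(np.hypot(c[0],c[1]),1e-9); q=c[:2]/n*th
    else: q=c[:2]/c[2]
    return q*[K[0,0],K[1,1]]+K[:2,2]
def down(yaw):  # tool down; jaw axis (tool y) at angle yaw from world y
    return (R.from_euler('z',yaw)*R.from_quat([1,0,0,0])).as_quat()
E
python3 - <<'E'
from h import *
print(m.current_clock(),m.current_orientation())
for c in('scene','top'):
    snap(c,c+'0.png'); cm=m.camera_model(c); print(c,ray(c,320,200))
    for n in['board','carton_left','carton_middle','carton_right','tray','roller','roller_wheel','fixative_can','pot_blue','pot_plain','tape_duct']:
        print(n,[(round(d['p'],2),[round(d['location'][1]*640),round(d['location'][0]*400)]) for d in m.spot_point(n,c)[:3]])
E
```

```text
pics
0.0 [ 9.86673224e-01  1.62709429e-01 -2.05495860e-04 -1.24421844e-03]
scene (array([1.61718746, 0.00913019, 1.16509054]), array([-0.72591227, -0.02615013, -0.68741217]))
board [(0.85, [336, 265])]
carton_left [(0.81, [385, 220])]
carton_middle []
carton_right [(0.75, [288, 219])]
tray [(0.56, [220, 218])]
roller [(0.65, [376, 267]), (0.56, [220, 204]), (0.42, [293, 178])]
roller_wheel [(0.4, [220, 226])]
fixative_can [(0.77, [446, 243]), (0.31, [221, 207])]
pot_blue [(0.73, [377, 265]), (0.39, [388, 178])]
pot_plain [(0.86, [314, 273])]
tape_duct [(0.79, [427, 197])]
top (array([ 2.99110529e-01, -1.45070543e-03,  1.51394940e+00]), array([ 0.16832263,  0.01478871, -0.98570187]))
board [(0.71, [324, 172])]
carton_left [(0.9, [272, 220])]
carton_middle [(0.61, [443, 225])]
carton_right [(0.93, [361, 224]), (0.49, [261, 233])]
tray [(0.93, [443, 227]), (0.27, [214, 192])]
roller [(0.86, [439, 237])]
roller_wheel [(0.43, [439, 207])]
fixative_can [(0.91, [212, 192])]
pot_blue [(0.59, [286, 162]), (0.19, [343, 155])]
pot_plain [(0.72, [345, 155])]
tape_duct [(0.84, [224, 256]), (0.21, [359, 225])]
```

View pics/scene0.png

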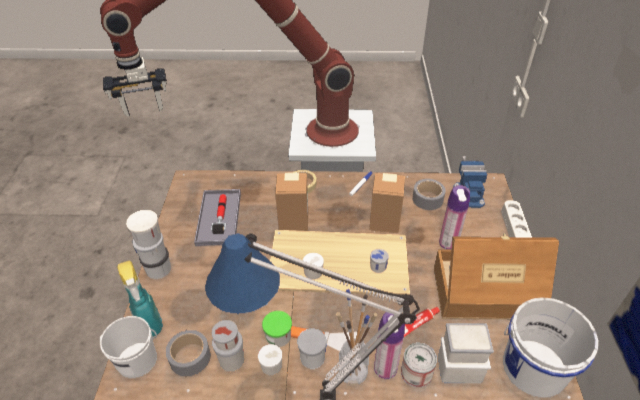

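View pics/top0.png

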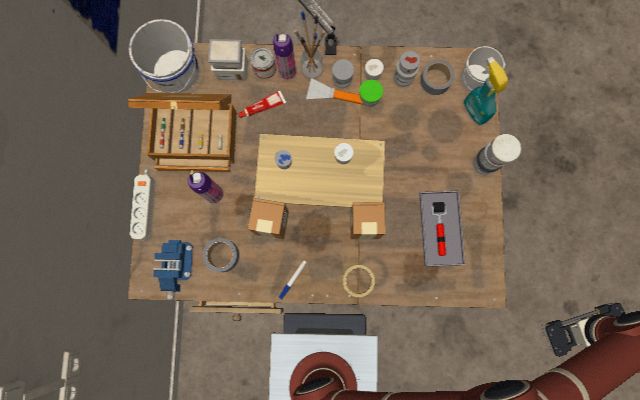

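```bash
python3 - <<'E'
from h import *
for n,u,v,z in [('board',324,172,0.0),('cl',272,220,0),('cr',361,224,0),('tray',443,227,0),('roller',439,237,.017),('wheel',439,207,.02),('can',212,192,0),('pb',286,162,.012),('pp',345,155,.012),('tape',224,256,0)]:
    print(n,pt('top',u,v,z).round(3))
for n,u,v,z in [('board',336,265,0.0),('cl',385,220,0),('cr',288,219,0),('tray',220,218,0),('wheel',220,226,.02),('can',446,243,0),('pb',377,265,.012),('pp',314,273,.012),('tape',427,197,0)]:
    print(n,pt('scene',u,v,z).round(3))
E
```

```text
board [0.648 0.011 0.   ]
cl [0.491 0.17  0.   ]
cr [ 0.484 -0.108  0.   ]
tray [ 0.48  -0.363  0.   ]
roller [ 0.447 -0.347  0.017]
wheel [ 0.54  -0.347  0.02 ]
can [0.576 0.362 0.   ]
pb [0.675 0.131 0.012]
pp [ 0.702 -0.055  0.012]
tape [0.377 0.313 0.   ]
board [0.661 0.019 0.   ]
cl [0.476 0.173 0.   ]
cr [ 0.476 -0.134  0.   ]
tray [ 0.475 -0.351  0.   ]
wheel [ 0.529 -0.339  0.02 ]
can [0.57  0.351 0.   ]
pb [0.669 0.137 0.012]
pp [ 0.701 -0.044  0.012]
tape [0.367 0.319 0.   ]
```

The pictures show two cartons, left at top-image (268,217) and right at (368,220). The board's corners are at about (258,135) and (384,206), with the blue pot at (283,159) and the plain pot at (344,153). The tray with the roller is at (441,228), wheel away from the robot. The tape roll (221,255) and the can (205,187) stand to the left. Next I'll take a closer look with the wrist camera.

```bash
python3 - <<'E'
from h import *
m.reach([0.56,0.02,0.42],down(0))
print(m.current_eef_pos(),m.current_clock())
cm=m.camera_model('wrist'); im=snap('wrist','w1.png'); print(ray('wrist',320,200,cm))
import pickle; pickle.dump(cm,open('w1.pkl','wb'))
for n in['board','carton_left','carton_middle','carton_right','pot_blue','pot_plain']:
    for d in m.spot_point(n,'wrist')[:3]:
        u,v=d['location'][1]*640,d['location'][0]*400
        print(n,round(d['p'],2),round(u),round(v),pt('wrist',u,v,0.012 if 'pot' in n else 0,cm).round(3))
E
```

```text
[0.56009867 0.01883203 0.41964096] 3.8583
(array([0.63885384, 0.018654  , 0.58577504]), array([-0.29128747,  0.00903019, -0.95659295]))
board 0.6 320 104 [0.648 0.023 0.   ]
carton_left 0.56 245 190 [0.482 0.174 0.   ]
carton_right 0.58 389 191 [ 0.48  -0.113  0.   ]
pot_blue 0.83 256 88 [0.679 0.142 0.012]
pot_plain 0.55 359 79 [ 0.695 -0.048  0.012]
pot_plain 0.2 230 239 [0.379 0.212 0.012]
```

View pics/w1.png

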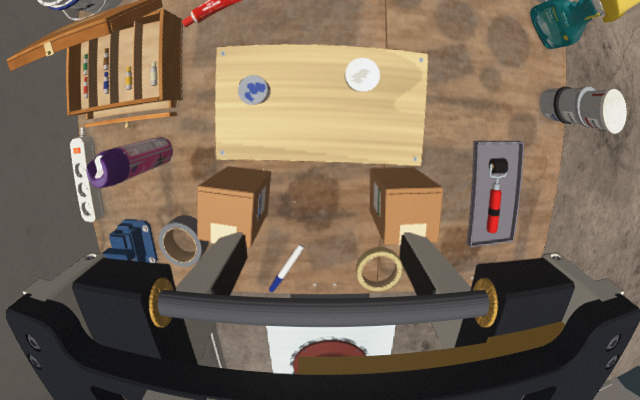

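```bash
python3 - <<'E'
from h import *
import pickle
cm=pickle.load(open('w1.pkl','rb'))
for uv in [(219,47),(427,53),(421,164),(218,158)]: print('board',pt('wrist',*uv,.012,cm).round(3))
for uv in [(213,168),(271,171),(371,170),(429,168),]: print('carton foot rear',pt('wrist',*uv,0,cm).round(3))
for uv in [(474,141),(522,142),(515,238),(470,245)]: print('tray',pt('wrist',*uv,.02,cm).round(3))
for n,uv,z in [('wheel',(498,167),.036),('wheel2',(498,167),.020),('hback',(492,232),.03),('hfront',(496,190),.03)]: print(n,pt('wrist',*uv,z,cm).round(3))
print('can cap',pt('wrist',97,168,.217,cm).round(3))
im=cv2.imread('pics/w1.png')[150:260,180:540]; cv2.imwrite('pics/w1c.png',cv2.resize(im,(800,244),interpolation=cv2.INTER_CUBIC))
E
```

```text
board [0.765 0.214 0.012]
board [ 0.753 -0.178  0.012]
board [ 0.537 -0.172  0.012]
board [0.55  0.222 0.012]
carton foot rear [0.528 0.239 0.   ]
carton foot rear [0.52  0.119 0.   ]
carton foot rear [ 0.521 -0.075  0.   ]
carton foot rear [ 0.527 -0.194  0.   ]
tray [ 0.588 -0.281  0.02 ]
tray [ 0.593 -0.403  0.02 ]
tray [ 0.373 -0.426  0.02 ]
tray [ 0.363 -0.304  0.02 ]
wheel [ 0.54  -0.335  0.036]
wheel2 [ 0.537 -0.346  0.02 ]
hback [ 0.396 -0.349  0.03 ]
hfront [ 0.49  -0.341  0.03 ]
can cap [0.576 0.352 0.217]
```

View pics/w1c.png

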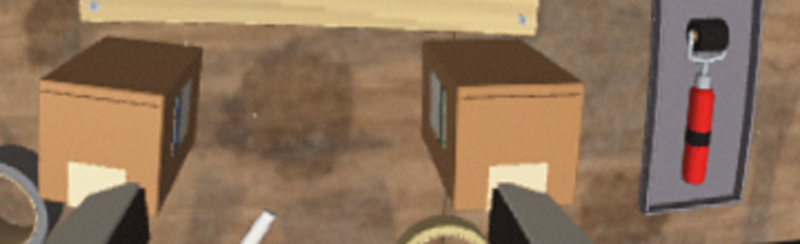

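```bash
python3 - <<'E'
from h import *
import pickle
cm=pickle.load(open('w1.pkl','rb'))
f=lambda u,v:(180+u*360/800,150+v*110/244)
for n,uv,z in [('L foot',(108,37),0),('L foot',(202,47),0),('L top',(40,80),.16),('L top',(165,94),.16),('R foot',(422,40),0),('R foot',(520,38),0),('R top',(458,87),.16),('R top',(582,82),.16),
 ('handle back',(694,184),.025),('band',(698,138),.03),('handle front',(703,86),.025),('wheel c',(709,34),.030)]:
    print(n,pt('wrist',*f(*uv),z,cm).round(3))
def down2(yaw): return down(yaw)
# reach checks for pushing orientations
for p in [(0.40,0.17,0.19),(0.40,-0.11,0.19),(0.34,.17,.2),(.6,.17,.15),(.6,-.11,.15),(0.447,-.345,.02)]:
    for y in(0,1.57): print(p,y,m.ik(p,down(y)) is not None)
E
```

```text
L foot [0.53  0.205 0.   ]
L foot [0.519 0.12  0.   ]
L top [0.531 0.206 0.16 ]
L top [0.521 0.118 0.16 ]
R foot [ 0.525 -0.073  0.   ]
R foot [ 0.528 -0.162  0.   ]
R top [ 0.525 -0.073  0.16 ]
R top [ 0.529 -0.159  0.16 ]
handle back [ 0.391 -0.354  0.025]
band [ 0.441 -0.345  0.03 ]
handle front [ 0.492 -0.345  0.025]
wheel c [ 0.542 -0.341  0.03 ]
(0.4, 0.17, 0.19) 0 True
(0.4, 0.17, 0.19) 1.57 True
(0.4, -0.11, 0.19) 0 True
(0.4, -0.11, 0.19) 1.57 True
(0.34, 0.17, 0.2) 0 True
(0.34, 0.17, 0.2) 1.57 True
(0.6, 0.17, 0.15) 0 True
(0.6, 0.17, 0.15) 1.57 True
(0.6, -0.11, 0.15) 0 True
(0.6, -0.11, 0.15) 1.57 True
(0.447, -0.345, 0.02) 0 True
(0.447, -0.345, 0.02) 1.57 True
```

Both cartons check out at foot and top corners, and their sizes agree: left at about (0.480, 0.168) with yaw −0.13, right at (0.482, −0.118). The board's front edge is at x≈0.54–0.55. I'll move the pots first.

```bash
python3 - <<'E'
from h import *
q=down(0)
for (x,y),(px,py) in [((.698,-.050),(.742,-.243)),((.675,.137),(.667,-.243))]:
    m.gripper_open()
    m.reach([x,y,.14],q); m.movel([x,y,.026],.15); m.gripper_close(); g=m.current_finger_gap()
    m.movel([x,y,.15],.2); print('gap',g,m.current_finger_gap())
    m.movel([px,py,.15],.25); m.movel([px,py,.0145],.12); m.gripper_open(); m.movel([px,py,.15],.25)
print(m.current_clock())
def tilt(a): return (R.from_euler('y',-a)*R.from_quat([1,0,0,0])).as_quat()  # fingers point forward for a>0
print(R.from_quat(tilt(.5)).apply([0,0,1]))
for a in(0,.2,.35,.5,.7,.9):
    print(a,[m.ik(p,tilt(a)) is not None for p in [(.40,.168,.05),(.40,.168,.14),(.46,.165,.05),(.57,.16,.15),(.40,-.118,.05),(.40,-.118,.14),(.57,-.118,.15)]])
E
```

```text
gap 0.5992488711329204 0.5965528997900571
gap 0.539657385945769 0.5382685781284489
20.2833
[ 0.47942554  0.         -0.87758256]
0 [True, True, True, True, True, True, True]
0.2 [True, True, True, True, True, True, True]
0.35 [False, True, True, True, False, True, True]
0.5 [False, False, False, True, False, False, True]
0.7 [False, False, False, True, False, False, True]
0.9 [False, False, False, True, False, False, False]
```

Both pots are down. Next I slide each carton low against the stop, then tip it with a high push.

```bash
cat >> h.py <<'E'
def tilt(a,yaw=0): return (R.from_euler('z',yaw)*R.from_euler('y',-a)*R.from_quat([1,0,0,0])).as_quat()
E
python3 - <<'E'
from h import *
q=tilt(.2)
m.movel([.60,-.15,.25],.25)
m.gripper_close()
m.reach([.44,.168,.30],q)
m.movel([.395,.168,.25],.25); m.movel([.395,.168,.078],.2)
for x in np.arange(.42,.4535,.006):
    m.movel([x,.168,.078],.05); print(x.round(3),m.current_contact_force()[0].round(1),end=' ')
print()
m.movel([.415,.168,.078],.1); m.movel([.415,.166,.145],.15)
for x in np.arange(.45,.575,.012):
    m.movel([x,.164,.145],.04); print(x.round(3),m.current_contact_force()[0].round(1),end=' ')
m.movel([.50,.164,.25],.25)
m.reach([.50,.02,.42],down(0))
m.sleep(.3)
snap('scene','s2.png'); print(m.current_clock())
E
```

```text
0.42 -0.0 0.426 0.5 0.432 -2.1 0.438 -3.9 0.444 -3.0 0.45 -9.6 
0.45 -3.4 0.462 -2.5 0.474 -1.4 0.486 -1.3 0.498 -1.7 0.51 -0.1 0.522 -0.1 0.534 -1.2 0.546 -0.1 0.558 -0.2 0.57 0.7 35.8917
```

View pics/s2.png

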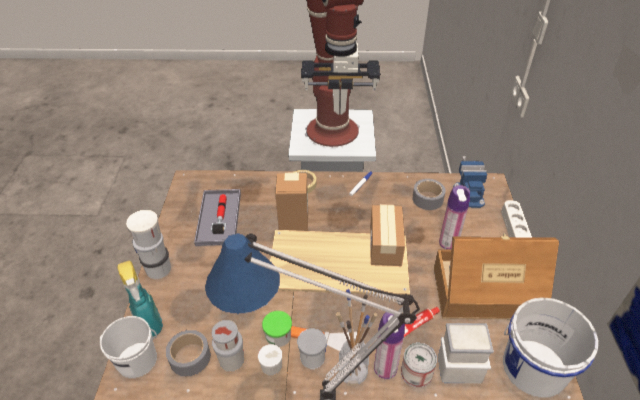

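The left carton now lies seam-up on the board, around pixel (388,235), and the right one still stands at (292,200). The right one is next.

```bash
python3 - <<'E'
from h import *
q=tilt(.2); y=-.119
m.reach([.40,y,.30],q)
m.movel([.395,y,.078],.2)
for x in np.arange(.42,.4495,.006):
    m.movel([x,y,.078],.05); print(x.round(3),m.current_contact_force()[0].round(1),end=' ')
print()
m.movel([.410,y,.078],.1); m.movel([.410,y,.145],.15)
for x in np.arange(.44,.57,.012):
    m.movel([x,y,.145],.04); print(x.round(3),m.current_contact_force()[0].round(1),end=' ')
m.movel([.50,y,.25],.25)
m.gripper_open()
m.reach([.52,.02,.42],down(0))
m.sleep(.2)
import pickle
cm=m.camera_model('wrist'); im=snap('wrist','w3.png'); pickle.dump(cm,open('w3.pkl','wb'))
for n in['carton_left','carton_middle','carton_right','carton_left_near','carton_left_mid','carton_left_far','carton_right_near','carton_right_mid','carton_right_far','roller','roller_wheel']:
    for d in m.spot_point(n,'wrist')[:2]:
        u,v=d['location'][1]*640,d['location'][0]*400
        print(n,round(d['p'],2),round(u),round(v),pt('wrist',u,v,0.102 if '_' in n and n[:3]=='car' else .02,cm).round(3))
print(m.current_clock())
E
```

```text
0.42 0.7 0.426 0.3 0.432 -1.4 0.438 -5.2 0.444 -12.2 
0.44 -3.4 0.452 -3.7 0.464 -1.7 0.476 -1.6 0.488 -1.7 0.5 -0.3 0.512 1.3 0.524 0.0 0.536 0.1 0.548 0.5 0.56 -0.6 carton_left 0.61 236 159 [0.52  0.158 0.102]
carton_right 0.68 393 149 [ 0.536 -0.094  0.102]
carton_left_near 0.95 232 148 [0.538 0.165 0.102]
carton_left_near 0.58 406 135 [ 0.558 -0.115  0.102]
carton_left_mid 0.92 231 116 [0.591 0.164 0.102]
carton_left_far 0.87 232 81 [0.646 0.16  0.102]
carton_left_far 0.21 229 150 [0.536 0.169 0.102]
carton_right_near 0.67 405 132 [ 0.563 -0.113  0.102]
carton_right_mid 0.78 406 104 [ 0.607 -0.113  0.102]
carton_right_far 0.69 408 64 [ 0.673 -0.115  0.102]
roller 0.95 498 187 [ 0.453 -0.352  0.02 ]
roller_wheel 0.72 500 150 [ 0.532 -0.347  0.02 ]
50.0
```

View pics/w3.png

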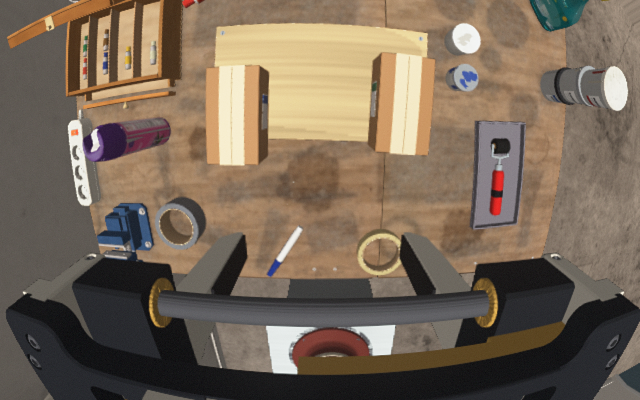

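```bash
python3 - <<'E'
from h import *
import pickle
cm=pickle.load(open('w3.pkl','rb'))
for uv in [(206,69),(258,67),(257,164),(208,162),(235,65),(233,163)]: print('L',pt('wrist',*uv,.102,cm).round(3))
for uv in [(384,53),(435,60),(427,155),(375,152),(411,57),(402,154)]: print('R',pt('wrist',*uv,.102,cm).round(3))
for uv in [(497,213),(499,168)]: print('handle',pt('wrist',*uv,.025,cm).round(3))
print(pt('wrist',501,146,.03,cm))
print([pt('wrist',*uv,.05,cm).round(3) for uv in[(465,39),(464,76)]])
a=np.deg2rad(20)
for y in(.163,-.114):
    for x in(.46,.62): print(x,y,m.ik((x,y,.15),tilt(-a)) is not None)
E
```

```text
L [0.67  0.204 0.102]
L [0.666 0.118 0.102]
L [0.511 0.124 0.102]
L [0.517 0.208 0.102]
L [0.672 0.155 0.102]
L [0.514 0.164 0.102]
R [ 0.688 -0.077  0.102]
R [ 0.683 -0.161  0.102]
R [ 0.527 -0.152  0.102]
R [ 0.53  -0.065  0.102]
R [ 0.684 -0.121  0.102]
R [ 0.527 -0.109  0.102]
handle [ 0.396 -0.357  0.025]
handle [ 0.495 -0.345  0.025]
[ 0.54096413 -0.341385    0.03      ]
[array([ 0.74 , -0.241,  0.05 ]), array([ 0.669, -0.238,  0.05 ])]
0.46 0.163 True
0.62 0.163 True
0.46 -0.114 True
0.62 -0.114 True
```

The tray walls (about 112 mm inside) are narrower than the open fingers, so I'll grip the handle by its upper part with the fingertips just above the walls, lift, and check.

```bash
python3 - <<'E'
from h import *
q=down(.107); x,y=.474,-.3485
m.reach([x,y,.15],q); m.movel([x,y,.0225],.1)
print(m.current_contact_force().round(2))
m.gripper_close(); print('gap',m.current_finger_gap()*93)
m.movel([x,y,.06],.05); m.sleep(.3); print('gap',m.current_finger_gap()*93,m.current_contact_force().round(2),m.current_torque().round(3))
cm=m.camera_model('wrist'); snap('wrist','w4.png'); im=snap('scene'); cv2.imwrite('pics/s4.png',cv2.resize(im[150:270,150:310],(800,600))[:,:,::-1])
print(m.current_clock())
a=cv2.imread('pics/w4.png'); b=cv2.imread('pics/s4.png'); cv2.imwrite('pics/c4.png',np.vstack([cv2.resize(a[100:300,220:420],(400,400)),cv2.resize(b,(400,300))])[:600] if 0 else np.hstack([cv2.resize(a[50:350,200:440],(400,500)),cv2.resize(b,(400,500))]))
E
```

```text
[ 0.05  0.   -0.38]
gap 21.298540594924184
gap 21.698935200896482 [-0.12 -0.44 -1.42] [ 0.027 -0.035 -0.029]
55.5167
```

View pics/c4.png

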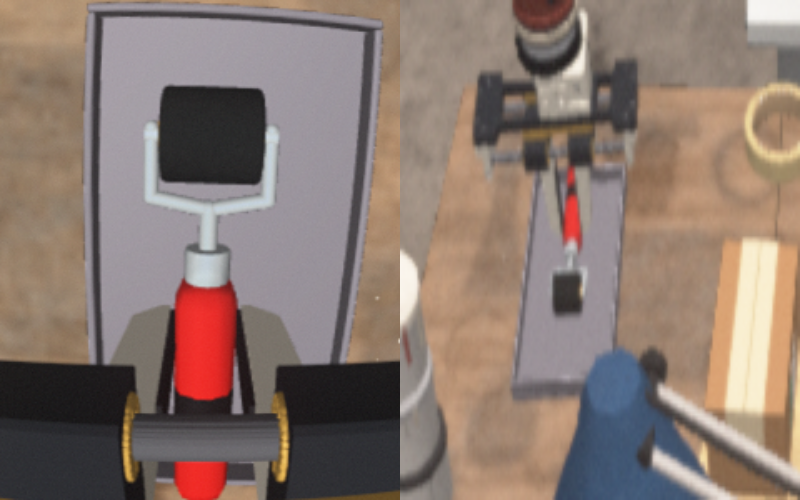

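```bash
python3 - <<'E'
from h import *
cm=m.camera_model('wrist'); p=m.current_eef_pos(); Rt=R.from_quat(m.current_orientation())
o,d=ray('wrist',327,131,cm)
# in tool frame
ot=Rt.inv().apply(o-p); dt=Rt.inv().apply(d)
for x in np.arange(.055,.086,.005):
    s=(x-ot[0])/dt[0]; print(x.round(3),(ot+s*dt).round(4))
for pos in[(.474,-.23,.06)]: pass
E
```

```text
0.055 [0.055  0.0044 0.1607]
0.06 [0.06   0.0035 0.0916]
0.065 [0.065  0.0025 0.0225]
0.07 [ 0.07    0.0016 -0.0466]
0.075 [ 0.075   0.0007 -0.1157]
0.08 [ 0.08   -0.0003 -0.1848]
0.085 [ 0.085  -0.0012 -0.2539]
```

```bash
cat >> h.py <<'E'
W=np.array([.0664,.0022,.0025])
def tcp_for(Wp,q): return np.array(Wp)-R.from_quat(q).apply(W)
def wheel(): return m.current_eef_pos()+R.from_quat(m.current_orientation()).apply(W)
def see(names,z=.102):
    cm=m.camera_model('wrist'); m.grab_frame('wrist')
    for n in names:
        for d in m.spot_point(n,'wrist')[:2]:
            u,v=d['location'][1]*640,d['location'][0]*400
            print(n,round(d['p'],2),round(u),round(v),pt('wrist',u,v,z,cm).round(3))
E
python3 - <<'E'
from h import *
x,y=.474,-.3485
m.movel([x,y,.22],.2)
q=tilt(-.3,-.045)
m.reach(tcp_for([.543,.164,.20],q),q)
m.movel(tcp_for([.543,.164,.145],q),.1); m.sleep(.3)
print(wheel(),m.current_contact_force().round(2),m.current_finger_gap()*93)
see(['carton_left_near','carton_left_mid','carton_left_far']); see(['roller_wheel'],.145)
cm=m.camera_model('wrist'); print('expected wheel px',proj('wrist',wheel(),cm))
snap('wrist','w5.png');print(m.current_clock())
E
```

```text
[0.543272   0.1641492  0.14553492] [-0.13 -0.84 -1.32] 21.51672361113552
carton_left_near 0.82 325 111 [0.541 0.165 0.102]
carton_left_near 0.17 638 0 [ 0.666 -0.115  0.102]
carton_left_mid 0.86 325 34 [0.593 0.162 0.102]
roller_wheel 0.82 324 133 [0.542 0.165 0.145]
expected wheel px [326.56332536 131.18299381]
59.6917
```

View pics/w5.png

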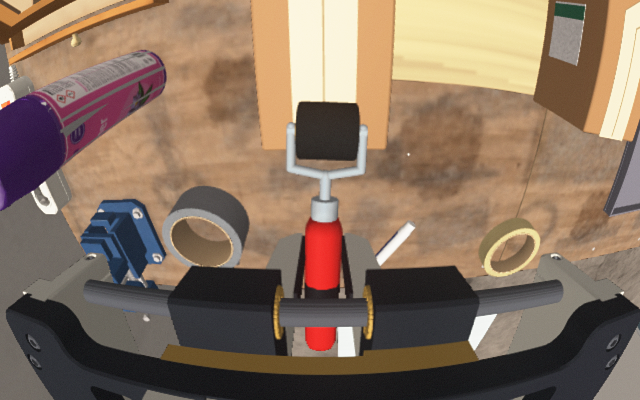

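The wheel at (327,132) is centred over the left seam at (325,110), and the measured points match the predictions. Now I press and roll.

```bash
cat >> h.py <<'E'
def roll(near,far,yaw):
    """press at near, roll via mid to far; near/far are xy"""
    q=tilt(-.3,yaw); near=np.array(near); far=np.array(far); d=(far-near)/np.linalg.norm(far-near)
    f0=m.current_contact_force()[2]
    F=lambda: m.current_contact_force()[2]-f0
    z=.124; m.movel(tcp_for([*near,z],q),.05)
    while z>.105:
        z-=.0007; m.movel(tcp_for([*near,z],q),.02)
        if F()>2: break
    print('contact z',round(z,4),F().round(2))
    m.sleep(.6); print('near',F().round(2))
    L=np.linalg.norm(far-near); out=[]
    for s in np.linspace(0,L,19)[1:]:
        p=near+d*s
        m.movel(tcp_for([*p,z],q),.02); f=F(); out.append(f.round(1))
        k=0
        while not 1.5<f<5 and k<6:
            z+= -.0005 if f<1.5 else .0005
            m.movel(tcp_for([*p,z],q),.02); f=F(); k+=1
        if abs(s-L*50/108)<.004: m.sleep(.5); print('mid',s,F().round(2))
    print(out); m.sleep(.6); print('far',F().round(2),z,wheel().round(4),m.current_finger_gap()*93)
E
python3 - <<'E'
from h import *
roll((.542,.1645),(.649,.1605),-.045)
see(['carton_left_far','carton_left_mid']); see(['roller_wheel'],.118); print('exp',proj('wrist',wheel()))
snap('wrist','w6.png')
print(m.current_clock())
E
```

```text
contact z 0.1149 2.09
near 1.3
mid 0.04758877344526428 2.41
mid 0.053537370125922315 3.02
[np.float64(2.2), np.float64(1.7), np.float64(2.2), np.float64(2.7), np.float64(2.4), np.float64(2.3), np.float64(2.9), np.float64(1.9), np.float64(2.2), np.float64(1.5), np.float64(1.7), np.float64(1.6), np.float64(2.7), np.float64(2.5), np.float64(2.0), np.float64(2.1), np.float64(2.6), np.float64(2.3)]
far 2.12 0.11439999999999992 [0.6489 0.1605 0.1144] 21.89941656252787
carton_left_far 0.72 628 213 [ 0.564 -0.159  0.102]
carton_left_mid 0.73 325 204 [0.592 0.164 0.102]
roller_wheel 0.91 325 133 [0.649 0.161 0.118]
roller_wheel 0.7 325 276 [0.539 0.166 0.118]
exp [326.54435157 131.14468143]
74.3583
```

View pics/w6.png

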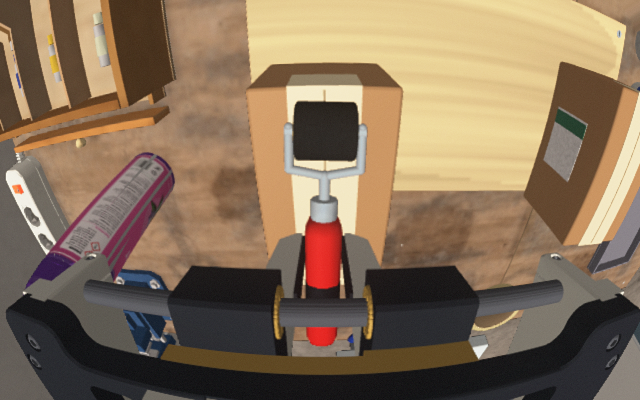

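Left seam is done, with forces around 2 N throughout. Next I hover over the right carton and re-measure it.

```bash
python3 - <<'E'
from h import *
q=tilt(-.3,-.045); p=wheel(); m.movel(tcp_for([p[0],p[1],.2],q),.15)
q=tilt(-.3,-.07)
m.reach(tcp_for([.558,-.111,.20],q),q)
m.sleep(.2)
see(['carton_right_near','carton_right_mid','carton_right_far'])
m.movel(tcp_for([.558,-.111,.145],q),.1); m.sleep(.3)
see(['carton_right_near','carton_right_mid','carton_right_far'])
snap('wrist','w7.png'); print(m.current_clock(),wheel())
E
```

```text
carton_right_near 0.8 329 88 [ 0.559 -0.112  0.102]
carton_right_mid 0.82 327 32 [ 0.607 -0.113  0.102]
carton_right_mid 0.44 66 101 [0.593 0.165 0.102]
carton_right_far 0.32 38 120 [0.583 0.225 0.102]
carton_right_near 0.59 328 107 [ 0.559 -0.113  0.102]
carton_right_mid 0.85 324 33 [ 0.609 -0.114  0.102]
carton_right_mid 0.62 15 135 [0.585 0.202 0.102]
77.825 [ 0.55802865 -0.11101381  0.14510368]
```

View pics/w7.png

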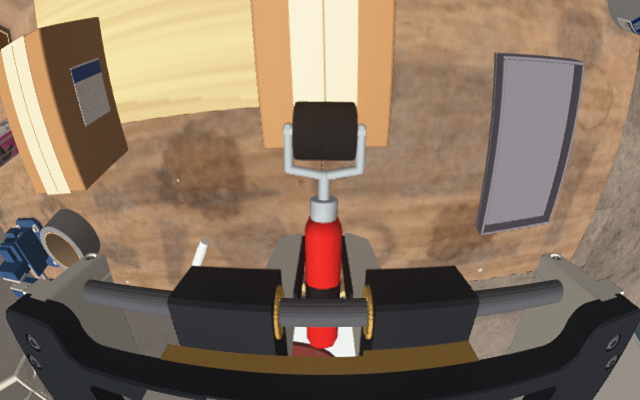

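```bash
python3 - <<'E'
from h import *
roll((.559,-.1115),(.666,-.1185),-.07)
see(['carton_right_mid']); see(['roller_wheel'],.118)
q=tilt(-.3,-.07); p=wheel(); m.movel(tcp_for([p[0],p[1],.22],q),.15)
q=down(.107); x,y=.474,-.3485
m.reach([x,y,.20],q); m.movel([x,y,.05],.12); m.sleep(.2)
f0=m.current_contact_force()[2]; z=.034
m.movel([x,y,z],.05)
while z>.0222 and m.current_contact_force()[2]-f0<1.5:
    z-=.001; m.movel([x,y,z],.03)
print('z',z,m.current_contact_force()[2]-f0)
m.gripper_open(); m.movel([x,y,.2],.2)
m.reach([.46,-.1,.42],down(0)); m.sleep(.3)
snap('wrist','w8.png'); see(['roller','roller_wheel','tray'],.02); see(['carton_left_mid','carton_right_mid']); see(['pot_blue','pot_plain'],0)
print(m.current_clock())
E
```

```text
contact z 0.1149 2.67
near 2.22
mid 0.047657212219591794 2.76
mid 0.05361436374704077 2.04
[np.float64(2.1), np.float64(2.0), np.float64(2.2), np.float64(2.4), np.float64(2.1), np.float64(2.2), np.float64(2.9), np.float64(2.0), np.float64(2.8), np.float64(2.2), np.float64(2.1), np.float64(2.0), np.float64(2.5), np.float64(1.7), np.float64(2.8), np.float64(2.4), np.float64(2.1), np.float64(2.9)]
far 2.09 0.11489999999999992 [ 0.666  -0.1184  0.1149] 21.787887358068023
carton_right_mid 0.92 323 205 [ 0.609 -0.113  0.102]
roller_wheel 0.75 327 135 [ 0.665 -0.119  0.118]
z 0.022999999999999993 2.5869461177408812
roller 0.8 452 158 [ 0.451 -0.354  0.02 ]
roller_wheel 0.67 332 64 [ 0.62  -0.117  0.02 ]
roller_wheel 0.61 454 116 [ 0.535 -0.352  0.02 ]
tray 0.68 328 61 [ 0.625 -0.111  0.02 ]
tray 0.54 256 54 [0.644 0.021 0.02 ]
carton_left_mid 0.7 399 9 [ 0.706 -0.22   0.102]
carton_left_mid 0.66 166 83 [0.595 0.161 0.102]
carton_right_mid 0.93 330 65 [ 0.607 -0.111  0.102]
pot_blue 0.74 398 43 [ 0.67  -0.241  0.   ]
pot_plain 0.61 397 15 [ 0.729 -0.242  0.   ]
pot_plain 0.29 255 56 [0.643 0.028 0.   ]
103.225
```

View pics/w8.png

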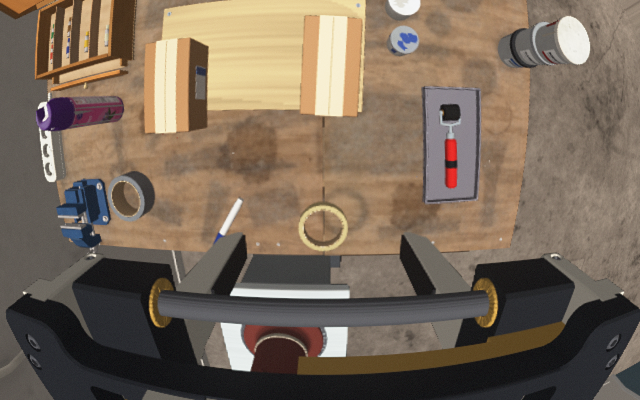

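```bash
python3 -c "
from h import *
print(m.current_contact_force().round(2)); m.job_done()"
```

```text
[0.93 0.37 0.15]
the job is handed in; nothing more can be done
```

The job is done and handed in at about 103 s of the 210 s allowed; `job_done` reports no verdict.

- **Pots:** both are off the board, upright on the table to its right, at about (0.67, −0.24) and (0.73, −0.24).
- **Cartons:** only two were present. I slid each against the board's edge and tipped it over; both lie flat on the board with the seam up. The left one slid back a little as it fell, so its foot hangs about 35 mm over the front edge. The middle of its seam is still about 50 mm inside the board's front edge.
- **Seam rolling:** I rolled left then right, near end to far end. Readings were 1.3 to 3.0 N, within the 0.5 to 40 N limits. The wheel stayed within a few millimetres of the marked seam points the cameras could check.
- **Roller:** the last picture shows it lying back in its tray.
- **Spray can and tape roll:** both look undisturbed in the last picture. I did not measure them again.

**Disagreements:**
- The wheel touched the cartons about 3 mm lower than my model predicted, probably from a slight tilt of the roller in the grip.
- In the last check the detectors also gave a few misplaced hits (tray, wheel, left carton, plain pot), and the picture showed these were false.
- I saw no carton knocked aside.

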